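Lay out the cosmetic containers in reverse order

TASK

Move the four cosmetic containers from the black case tray to the four-bay steel rack, one to a bay, in reverse order as seen from the robot: the container at the left end of the tray goes to the right end of the rack, and so on to the last. Keep each one upright, set it down gently (do not drop it) in the middle of its bay, and leave all four standing released.

Things in the scene. Friction and masses are not known exactly. Their poses are not given: they have to be found in the camera images.
- tray: black plastic tray, fixed, 88 mm (x) by 334 mm (y, the row); floor 6 mm thick, end lips 20 mm high. Holds four nests in a row at y = -123, -41, +41, +123 mm. Origin: centre of its underside, on the table; x away from the robot, +y to the robot's left, turned by up to 0.18 rad. Tray and rack lie one behind the other, about 0.2 m apart, either one nearer
- rack: empty steel rack, fixed, 88 mm (x) by 334 mm (y, the row), 16 mm high; walls, dividers and floor 6 mm. Four bays 76 x 76 mm, 10 mm deep, centred at x = 0, y = -123, -41, +41, +123 mm, floor 6 mm above the origin. Origin: centre of its underside, on the table; x away from the robot, +y to its left, turned by up to 0.18 rad. What stood at y in the tray belongs in bay -y
- jar: low wide round jar, 55 mm across, 38 mm high, white below with a black lid (the upper 14 mm). Loose, about 110 g. Origin: centre of its underside; z is its axis, up
- vial: slim round bottle, 32 mm across and 80 mm high, amber glass below, black cap of the same width above 50 mm. Loose, about 70 g. Origin: centre of its underside; z is its axis, up
- square: square jar, 44 x 44 mm and 50 mm high, white below with a black lid (the upper 18 mm). Loose, about 120 g; stands nearly square to the tray. Origin: centre of its underside; z up, x and y square to its sides
- cone: white cone-shaped bottle, 46 mm across at the foot, tapering from 8 mm up to a black round cap 24 mm across, which runs from 36 to 66 mm height (grip it by the cap). Loose, about 80 g. Origin: centre of its underside; z is its axis, up
- jar_nest: the nest in which the jar stands at the start: dark grey insert 76 x 76 x 10 mm on the tray's floor, pocket 61 mm round, 7 mm deep (pocket floor 9 mm above the table). Fixed: it still shows the container's old place later. Origin: centre of its underside; z up, x and y as the tray's
- vial_nest: the nest in which the vial stands at the start: dark grey insert 76 x 76 x 10 mm on the tray's floor, pocket 41 mm round, 7 mm deep (pocket floor 9 mm above the table). Fixed: it still shows the container's old place later. Origin: centre of its underside; z up, x and y as the tray's
- square_nest: the nest in which the square stands at the start: dark grey insert 76 x 76 x 10 mm on the tray's floor, pocket 51 x 51 mm square, 7 mm deep (pocket floor 9 mm above the table). Fixed: it still shows the container's old place later. Origin: centre of its underside; z up, x and y as the tray's
- cone_nest: the nest in which the cone stands at the start: dark grey insert 76 x 76 x 10 mm on the tray's floor, pocket 53 mm round, 7 mm deep (pocket floor 9 mm above the table). Fixed: it still shows the container's old place later. Origin: centre of its underside; z up, x and y as the tray's
Mind the look-alikes: they are no part of the job. What is shaped like the cone but purple is not meant. Several things have the shape of the vial; the one meant has the colours described above.

How it is judged:
At the end, for the whole second after the job is handed in: Each container stands in the rack's bay that mirrors its old place in the tray (old place y, bay at -y), its foot within 15 mm of the bay's centre along the rack's x and along its y and on the bay's floor (5 mm), upright within 0.12 rad, at rest and not touched by the fingers (x of jar in the frame of rack between -0.015 and 0.015 m and z of jar in the frame of rack between 0.001 and 0.011 m and angle between each of jar, vial, square, cone's own z axis and vertical below 0.12 rad and linear speed of each of jar, vial, square, cone below 0.02 m/s and angular speed of each of jar, vial, square, cone below 0.2 rad/s and contact force between each of jar, vial, square, cone and the fingers below 0.05 N and ((y of jar_nest in the frame of tray between -0.153 and -0.093 m and y of jar in the frame of rack between 0.108 and 0.138 m) or (y of jar_nest in the frame of tray between -0.071 and -0.011 m and y of jar in the frame of rack between 0.026 and 0.056 m) or (y of jar_nest in the frame of tray between 0.011 and 0.071 m and y of jar in the frame of rack between -0.056 and -0.026 m) or (y of jar_nest in the frame of tray between 0.093 and 0.153 m and y of jar in the frame of rack between -0.138 and -0.108 m)) and x of vial in the frame of rack between -0.015 and 0.015 m and z of vial in the frame of rack between 0.001 and 0.011 m and ((y of vial_nest in the frame of tray between -0.153 and -0.093 m and y of vial in the frame of rack between 0.108 and 0.138 m) or (y of vial_nest in the frame of tray between -0.071 and -0.011 m and y of vial in the frame of rack between 0.026 and 0.056 m) or (y of vial_nest in the frame of tray between 0.011 and 0.071 m and y of vial in the frame of rack between -0.056 and -0.026 m) or (y of vial_nest in the frame of tray between 0.093 and 0.153 m and y of vial in the frame of rack between -0.138 and -0.108 m)) and x of square in the frame of rack between -0.015 and 0.015 m and z of square in the frame of rack between 0.001 and 0.011 m and ((y of square_nest in the frame of tray between -0.153 and -0.093 m and y of square in the frame of rack between 0.108 and 0.138 m) or (y of square_nest in the frame of tray between -0.071 and -0.011 m and y of square in the frame of rack between 0.026 and 0.056 m) or (y of square_nest in the frame of tray between 0.011 and 0.071 m and y of square in the frame of rack between -0.056 and -0.026 m) or (y of square_nest in the frame of tray between 0.093 and 0.153 m and y of square in the frame of rack between -0.138 and -0.108 m)) and x of cone in the frame of rack between -0.015 and 0.015 m and z of cone in the frame of rack between 0.001 and 0.011 m and ((y of cone_nest in the frame of tray between -0.153 and -0.093 m and y of cone in the frame of rack between 0.108 and 0.138 m) or (y of cone_nest in the frame of tray between -0.071 and -0.011 m and y of cone in the frame of rack between 0.026 and 0.056 m) or (y of cone_nest in the frame of tray between 0.011 and 0.071 m and y of cone in the frame of rack between -0.056 and -0.026 m) or (y of cone_nest in the frame of tray between 0.093 and 0.153 m and y of cone in the frame of rack between -0.138 and -0.108 m))).
It fails at once if a container is tipped (leans more than 0.6 rad) (angle between any of jar, vial, square, cone's own z axis and vertical above 0.6 rad).
It fails at once if a container is dropped or thrown (faster than 0.6 m/s, a fall of about 18 mm, while no finger touches it) ((contact force between jar and the fingers below 0.02 N and linear speed of jar above 0.6 m/s) or (contact force between vial and the fingers below 0.02 N and linear speed of vial above 0.6 m/s) or (contact force between square and the fingers below 0.02 N and linear speed of square above 0.6 m/s) or (contact force between cone and the fingers below 0.02 N and linear speed of cone above 0.6 m/s)).
It also fails if it takes over 115 s, if anything falls off the work surface, if the arm or the gripper's body presses on something with over 40 N, if the wrist force passes 120 N, or if a joint passes its speed limit or range.

ROBOT

A 6-joint arm with a two-finger parallel gripper is mounted at the origin on the work surface. World frame = base frame: x ahead of the robot, y to its left, z up, the work surface at z = 0. Lengths are in m, angles in rad, forces in N, time in s.
With the tool pointing down it reaches from about 0.3 to 0.95 m from the base axis. Payload 3.1 kg.
Tool frame: the origin (TCP) lies at the very end of the fingers, on their centre line; the grasp point (between the pads) lies behind it (env.grip_depth is the z of the grasp point in the tool frame, in m); z points along the fingers, y is the line along which they close (so a half turn about z gives the same grasp; the last joint's range is limited). The gripper opens to 85 mm and grips with 20 to 120 N. Pads are 22 mm wide; open, the fingers measure 114 mm over their backs; the gripper's body (76 mm by 85 mm) begins 54 mm behind the grasp point. The pads swing forward as they close: fully open they stand 13 mm farther back than shut.
Start: joints at [1.214, 0.308, 1.634, -0, 1.2, -0.07], TCP at [0.177, 0.599, 0.231] pointing down, gripper open.
Joint ranges: [-3.06, 3.06], [-0.79, 1.96], [0.05, 2.63], [-1.19, 4.34], [0.05, 2.64], [-2.94, 2.94]. Speed limits (rad/s): [2.79, 2.79, 3.14, 3.14, 3.14, 3.14].

INTERFACE

Orientations are given as a unit quaternion [x, y, z, w].
In Python, from workcell import env gives the robot as it stands. The module is installed in compiled form; this text tells all that it offers. Calls block until the motion is done:
- env.movep(position, orientation): joint-space move of the TCP to a pose.
- env.servo_line(position, rotation=None, speed=0.15): straight line of the TCP; rotation=None keeps the orientation; speed is the mean speed in m/s.
- env.movej(angles): joint-space move.
- env.gripper_to(opening): finger opening in m; the grip force is fixed at half the most; returns when the fingers have stopped.
- env.hold(seconds).
- env.ik(position, orientation): joint angles nearest the present ones, or None.
- env.read_state(): the state.
- env.camera(name): name is "scene" or "top"; returns a dict with "image" (400x640x3 uint8, blue, green, red), "depth" (400x640 float32, m along the optical axis (not along the pixel's ray), 0 where there is no reading), "fx", "fy", "cx", "cy" (pixels), "position" and "orientation" of the camera in the world. Camera axes: x right, y down, z forward; pixel columns grow to the right and rows downward; lengths in m; the calibration is good to about 2 mm. A picture is of the moment at which its call begins.
A pose or a line that the arm cannot do raises env.MotionError and nothing moves.
- env.sign_off(): hands the job in; it is judged then, once.
The state is a dict: "time_s": time; "q": joint angles; "joint_vel": joint speeds; "joint_torque": joint torques, N m; "eef_pos": TCP position; "tool_rot": TCP orientation; "contact_force": force on the tool from outside, world axes, zero at the start; "torque": the same for the moment, N m; "opening": finger opening in m; "grip_force": force on a finger pad.
Only numpy, scipy, OpenCV 4.12 (cv2) and the standard library are available. Lean on these libraries where they do the work, as an engineer would, in place of code of your own. Each camera call takes 0.05 s, during which the arm holds its last target. There are 200 camera calls.

## Working session

There is one attempt and no reset: what is moved stays moved. The work goes in short steps, each a Python script; the robot and the scene stay as the last script left them, time stands still between calls to the robot, and variables do not carry over. Pictures are saved under pics/ and viewed, at most 14 in all, crops included, and the job is handed in when it is done.

```bash
mkdir -p pics; python3 - <<'E'
from workcell import env
import cv2,numpy as np
for n in("scene","top"):
    c=env.camera(n); cv2.imwrite(f"pics/{n}0.png",c["image"]); np.savez(f"{n}0.npz",**c)
    print(n,c["fx"],c["fy"],c["cx"],c["cy"],c["position"],c["orientation"],(c["depth"]>0).mean())
print(env.grip_depth,env.read_state())
E
```

```text
scene 405.5839181508943 405.5839181508943 325.07157166718224 194.71579188240364 [ 0.84122036 -0.40952294  0.56092239] [ 0.89432049  0.27199699 -0.09512426 -0.34228623] 0.9961796875
top 392.3471044002875 392.3471044002875 319.99597628196796 199.9751430647571 [ 0.49527257 -0.01592722  0.83121189] [ 0.70658966 -0.70436575  0.05427995 -0.04066488] 0.9959921875
-0.0187 {'time_s': 0.1, 'q': array([ 1.21429725e+00,  3.08933394e-01,  1.63506507e+00,  9.62227161e-06,
        1.19970221e+00, -6.97229902e-02]), 'joint_vel': array([-0.00046938, -0.00062801, -0.00315349,  0.0018993 ,  0.00068627,
       -0.00183879]), 'joint_torque': array([-8.81910291e-04, -4.16403651e+01, -2.77645361e+01, -7.10532254e-05,
        3.93612296e-03, -9.78239910e-06]), 'eef_pos': array([0.1765634 , 0.59876034, 0.23014952]), 'tool_rot': array([ 1.42898852e-01,  9.89736736e-01, -1.02921761e-03, -2.27305121e-04]), 'contact_force': array([ 0.46923729, -0.44465262, -0.39575637]), 'torque': array([-0.01688482,  0.02613039,  0.04480347]), 'grip_force': 0.0, 'opening': 0.08549554961435883}
```

View pics/top0.png

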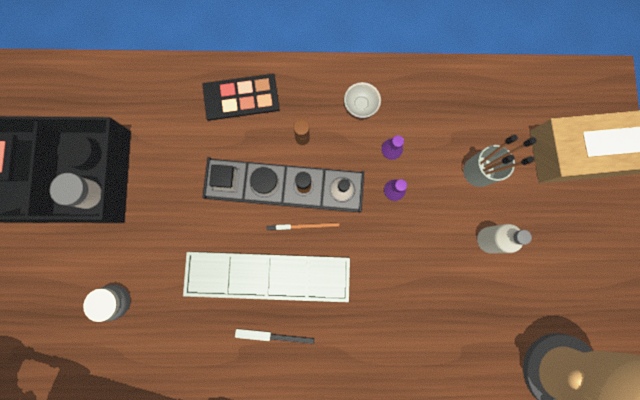

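View pics/scene0.png

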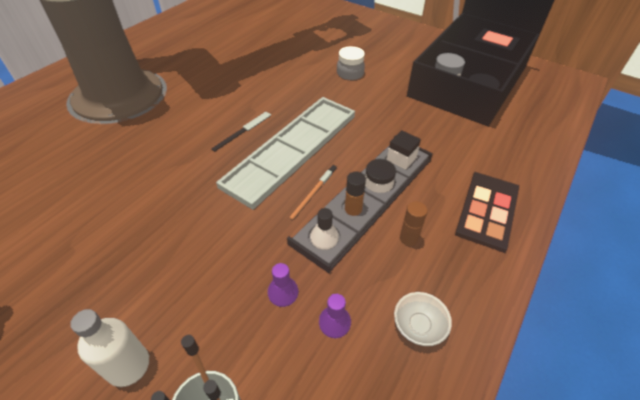

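The top view shows the tray at px (205–363, 160–210) holding, from the left, square (224,177), jar (264,180), vial (303,182) and cone (343,187). The empty rack is nearer, at (184–350, 252–302). The scene view confirms the colours: the vial in the tray has an amber body and black cap. The purple cones and the brown bottle stand outside the tray.

```bash
cat > util.py <<'E'
import numpy as np,cv2
from scipy.spatial.transform import Rotation as R
def rays(c,uv):
    uv=np.atleast_2d(np.float64(uv)); d=np.c_[(uv[:,0]-c["cx"])/c["fx"],(uv[:,1]-c["cy"])/c["fy"],np.ones(len(uv))]
    return np.array(c["position"]),R.from_quat(c["orientation"]).apply(d)
def plane(c,uv,z):
    o,d=rays(c,uv); return o+d*((z-o[2])/d[:,2])[:,None]
def cloud(c):
    v,u=np.mgrid[:400,:640]; o,d=rays(c,np.c_[u.ravel(),v.ravel()])
    return (o+d*c["depth"].reshape(-1,1)).reshape(400,640,3)
def project(c,p):
    q=R.from_quat(c["orientation"]).inv().apply(np.atleast_2d(p)-c["position"])
    return np.c_[q[:,0]/q[:,2]*c["fx"]+c["cx"],q[:,1]/q[:,2]*c["fy"]+c["cy"]]
def tri(c1,uv1,c2,uv2):
    out=[]
    for a,b in zip(np.atleast_2d(uv1),np.atleast_2d(uv2)):
        o1,d1=rays(c1,a);o2,d2=rays(c2,b);d1,d2=d1[0],d2[0]
        s=np.linalg.lstsq(np.c_[d1,-d2],o2-o1,rcond=None)[0]
        p,q=o1+s[0]*d1,o2+s[1]*d2; out.append([*(p+q)/2,np.linalg.norm(p-q)])
    return np.array(out)
def load(n): return dict(np.load(n))
E
python3 - <<'E'
from util import *
np.set_printoptions(precision=4,suppress=True)
t,s=load("top0.npz"),load("scene0.npz")
T,S=cloud(t),cloud(s)
# table height in each view
print("table",T[230,150:180].mean(0),S[230,150:180].mean(0))
# rack mask
corn={}
for n,c,box in(("top",t,(175,240,360,312)),("scene",s,(210,90,365,210))):
    im=c["image"];h=cv2.cvtColor(im,cv2.COLOR_BGR2HSV)
    m=((h[...,1]<70)&(h[...,2]>90)).astype(np.uint8)
    k=np.zeros_like(m);x0,y0,x1,y1=box;k[y0:y1,x0:x1]=1;m*=k
    m=cv2.morphologyEx(m,cv2.MORPH_CLOSE,np.ones((7,7)))
    ct=max(cv2.findContours(m,0,1)[0],key=cv2.contourArea)
    print(n,"rack px",cv2.boundingRect(ct),cv2.contourArea(ct))
    p=plane(c,ct[:,0],0.016)[:,:2].astype(np.float32)
    r=cv2.minAreaRect(p*1000); print(r)
    q=cv2.approxPolyDP(cv2.convexHull(ct),8,True)[:,0]; print(q.tolist()); print(plane(c,q,.016)); print(np.array([np.median(T[v-1:v+2,u-1:u+2,2]) if n=="top" else np.median(S[v-1:v+2,u-1:u+2,2]) for u,v in q]))
# things above tray by depth
for n,c,P in(("top",t,T),("scene",s,S)):
    for nm,uv in dict(top=dict(square=(224,177),jar=(264,180),vial=(303,178),cone=(344,184)),scene=dict(square=(405,143),jar=(380,168),vial=(356,179),cone=(325,215)))[n].items():
        u,v=uv; print(n,nm,P[v,u], c["image"][v,u])
E
```

```text
table [0.541  0.2849 0.0273] [ 0.3933 -0.2108  0.0015]
top rack px (183, 252, 167, 51) 7247.5
((447.95599365234375, 76.34078979492188), (335.8118896484375, 90.84295654296875), 88.01490783691406)
[[186, 252], [348, 257], [348, 301], [183, 296]]
[[ 0.4968  0.2425  0.016 ]
 [ 0.4873 -0.0895  0.016 ]
 [ 0.3989 -0.0888  0.016 ]
 [ 0.4089  0.2444  0.016 ]]
[-0.0001 -0.0003 -0.0006 -0.0004]
scene rack px (216, 97, 139, 112) 5613.0
((452.94342041015625, 73.5207290649414), (343.85577392578125, 99.5470199584961), 87.87205505371094)
[[354, 111], [254, 208], [218, 187], [320, 98]]
[[ 0.498   0.2409  0.016 ]
 [ 0.4963 -0.0965  0.016 ]
 [ 0.4103 -0.095   0.016 ]
 [ 0.4093  0.2384  0.016 ]]
[0.0162 0.0029 0.0028 0.0021]
top square [0.6452 0.1609 0.0581] [69 70 67]
top jar [0.6419 0.0827 0.0455] [71 70 67]
top vial [0.6386 0.0027 0.0866] [74 74 74]
top cone [ 0.6298 -0.0776  0.072 ] [75 76 76]
scene square [0.6548 0.1578 0.0605] [54 57 65]
scene jar [0.6433 0.0839 0.0487] [56 59 67]
scene vial [ 0.64   -0.0016  0.0917] [59 62 69]
scene cone [ 0.6329 -0.0806  0.0759] [62 65 73]
```

```bash
python3 - <<'E'
from util import *
np.set_printoptions(precision=4,suppress=True)
t,s=load("top0.npz"),load("scene0.npz")
T,S=cloud(t),cloud(s)
exp=dict(square=.059,jar=.047,vial=.089,cone=.075)
pos=dict(square=(.645,.161),jar=(.642,.083),vial=(.639,.003),cone=(.630,-.078))
for nm,(x,y) in pos.items():
    out=[]
    for n,c,P in(("top",t,T),("scene",s,S)):
        near=np.hypot(P[...,0]-x,P[...,1]-y)<.04
        z=np.percentile(P[...,2][near],97); m=near&(P[...,2]>z-.006)
        v,u=np.nonzero(m)
        ct=np.concatenate(cv2.findContours(m.astype(np.uint8),0,1)[0])
        (cu,cv_),r=cv2.minEnclosingCircle(ct); q=cv2.minAreaRect(ct)
        out.append(q[0] if n=="scene" else q[0]); zt=np.median(P[m][:,2])
        print(nm,n,len(u),"z",zt,"mean",P[m].mean(0),"rectcentre@z",plane(c,q[0],exp[nm])[0],"size",np.array(q[1])*exp_s if 0 else np.array(q[1])*np.median(c["depth"][m])/c["fx"],q[2])
    print("   tri",tri(t,out[0],s,out[1]))
# obstacles & rack by depth
for n,P in(("top",T),("scene",S)):
    m=(P[...,2]>.010)&(P[...,2]<.022)&(P[...,0]>.385)&(P[...,0]<.52)&(P[...,1]>-.12)&(P[...,1]<.27)
    p=P[m][:,:2].astype(np.float32)*1000; print("rack",n,m.sum(),cv2.minAreaRect(p),"z",np.percentile(P[m][:,2],[50,90]))
    m=(P[...,2]>.012)&(P[...,2]<.026)&(P[...,0]>.57)&(P[...,0]<.70)&(P[...,1]>-.13)&(P[...,1]<.22)
    p=P[m][:,:2].astype(np.float32)*1000; print("tray",n,m.sum(),cv2.minAreaRect(p))
m=(T[...,2]>.03)&(T[...,0]>.3)&(T[...,0]<.85)&(abs(T[...,1]-.05)<.35)
k,l,st,ce=cv2.connectedComponentsWithStats(m.astype(np.uint8))
for i in range(1,k):
    if st[i,4]>15:
        p=T[l==i]; print(ce[i],st[i,4],p.min(0),p.max(0))
E
```

```text
square top 483 z 0.057984793358458964 mean [0.6494 0.1687 0.058 ] rectcentre@z [0.6492 0.1682 0.059 ] size [0.0449 0.0434] 4.085616588592529
square scene 400 z 0.05982974421812842 mean [0.6517 0.1656 0.0596] rectcentre@z [0.6516 0.1654 0.059 ] size [0.0513 0.0334] 24.775142669677734
   tri [[0.6501 0.1691 0.0556 0.0005]]
jar top 559 z 0.04605378281820782 mean [0.6436 0.0859 0.046 ] rectcentre@z [0.6437 0.0856 0.047 ] size [0.0531 0.0531] 45.0
jar scene 544 z 0.04783417752916863 mean [0.646  0.0826 0.0478] rectcentre@z [0.646  0.0834 0.047 ] size [0.0543 0.0402] 11.309932708740234
   tri [[0.6446 0.0862 0.0438 0.0006]]
vial top 209 z 0.0879068357019076 mean [0.6368 0.0044 0.088 ] rectcentre@z [0.6362 0.0045 0.089 ] size [0.0299 0.0299] 45.0
vial scene 254 z 0.08986550863597184 mean [0.6392 0.0011 0.0896] rectcentre@z [0.6389 0.0016 0.089 ] size [0.0305 0.0254] 14.03624439239502
   tri [[0.6371 0.0048 0.0852 0.0005]]
cone top 114 z 0.07416440280974368 mean [ 0.6297 -0.0759  0.074 ] rectcentre@z [ 0.6293 -0.0754  0.075 ] size [0.0222 0.0222] 45.0
cone scene 168 z 0.07581398822168608 mea
[... 583 characters left out ...]
799499511719), 85.20822143554688)
[110.3452 170.1736] 1935 [ 0.4953 -0.0159  0.03  ] [0.7595 0.3999 0.8312]
[300.7747 129.4369] 293 [ 0.4953 -0.0159  0.0303] [0.76   0.0236 0.8312]
[395.1277 143.0904] 188 [ 0.4953 -0.1993  0.0303] [ 0.7333 -0.0159  0.8312]
[221.2979 175.8519] 574 [ 0.4953 -0.0159  0.0304] [0.6724 0.1911 0.8312]
[262.7128 179.453 ] 585 [ 0.4953 -0.0159  0.0302] [0.6717 0.1134 0.8312]
[302.3686 180.792 ] 274 [ 0.4953 -0.0159  0.0301] [0.6524 0.02   0.8312]
[341.8043 186.9702] 235 [ 0.612  -0.0935  0.03  ] [ 0.6431 -0.0581  0.0767]
[397.7845 186.1547] 181 [ 0.6184 -0.1999  0.0303] [ 0.6424 -0.1762  0.0688]
[106.1535 303.2609] 782 [ 0.3665 -0.0159  0.03  ] [0.4953 0.3999 0.8312]
```

Measurements agree to about 2 mm between views, and the heights and sizes match the text. The tray is at (0.6405, 0.0457) with yaw −0.084, and the rack at (0.449, 0.0775) with yaw −0.0355. I'll start with the square.

```bash
cat > job.py <<'E'
from workcell import env
import numpy as np
from util import R
TY,RY=-.0842,-.0355; RC=np.array([.449,.0775])
# object xy, TCP height above foot when gripping, approach opening, tray y
OBJ=dict(square=((.6504,.1668),.020,.080,.123),jar=((.6448,.0845),.011,.085,.041),
         vial=((.6376,.0030),.034,.060,-.041),cone=((.6306,-.0773),.039,.050,-.123))
def quat(yaw):  # tool down, closing along the x axis of a frame turned by yaw
    f=SIGN*np.pi/4+yaw/2; return np.array([np.cos(f),np.sin(f),0,0])
SIGN=1
def bay(y): return RC+R.from_euler("z",RY).as_matrix()[:2,:2]@[0,-y]
HI=.20
def info(t):
    s=env.read_state(); print(t,round(s["time_s"],1),np.round(s["eef_pos"],4),"open",round(s["opening"],4),"grip",round(s["grip_force"],1),"F",np.round(s["contact_force"],1))
def pick(n):
    (x,y),h,o,_=OBJ[n]
    env.movep([x,y,HI],quat(TY)); env.gripper_to(o)
    env.servo_line([x,y,.009+h],speed=.12); info("at "+n)
    env.gripper_to(0); info("gripped"); 
    env.servo_line([x,y,HI],speed=.12); info("lifted")
def place(n):
    _,h,o,ty=OBJ[n]; b=bay(ty); z=.006+h+.0005
    env.movep([*b,HI],quat(RY)); env.servo_line([*b,z+.02],speed=.12)
    env.servo_line([*b,z],speed=.03); info("down"); env.hold(.3)
    env.gripper_to(o); env.hold(.2); info("released")
    env.servo_line([*b,HI],speed=.12)
E
python3 - <<'E'
import job; from job import *
for sg in(1,-1):
    job.SIGN=sg
    for p,y in(((.35,.25,.3),TY),((.6504,.1668,.2),TY),((.6306,-.0773,.048),TY),((.4534,.2,.02),RY),((.4446,-.045,.02),RY)):
        q=env.ik(p,quat(y)); print(sg,None if q is None else np.round(q,2))
E
```

```text
1 [ 0.52 -0.15  1.98 -0.    1.3   0.6 ]
1 [ 0.19  0.42  1.54 -0.    1.18  0.27]
1 [-0.19  0.54  1.71 -0.    0.89 -0.11]
1 [ 0.33  0.38  2.05 -0.    0.71  0.36]
1 [-0.2   0.31  2.16 -0.    0.67 -0.16]
-1 [ 0.52 -0.15  1.98 -0.    1.3  -2.54]
-1 [ 0.19  0.42  1.54 -0.    1.18 -2.87]
-1 None
-1 [ 0.33  0.38  2.05 -0.    0.71 -2.78]
-1 None
```

```bash
python3 - <<'E'
from job import *
import cv2
env.movep([.3,.33,.3],quat(TY)); env.movep([.55,.167,.25],quat(TY))
pick("square"); place("square")
env.movep([.63,.08,.30],quat(TY)); info("end")
c=env.camera("scene"); cv2.imwrite("pics/a.png",c["image"])
E
```

```text
at square 4.8 [0.6514 0.167  0.0302] open 0.0799 grip 0.0 F [ 0.4  0.6 -0.3]
gripped 5.2 [0.6512 0.167  0.0299] open 0.0433 grip 63.0 F [-0.2  0.6  2.4]
lifted 6.8 [0.6496 0.1666 0.1987] open 0.0431 grip 62.5 F [-1.1 -0.4 -0.6]
down 10.1 [ 0.4441 -0.0453  0.0269] open 0.0431 grip 63.4 F [-3.   1.1  7.7]
released 11.1 [ 0.4446 -0.0454  0.0264] open 0.0801 grip 0.0 F [0.5 0.3 0.7]
end 13.7 [0.6288 0.0794 0.2985] open 0.0796 grip 0.0 F [ 1.1  0.4 -0.9]
```

View pics/a.png

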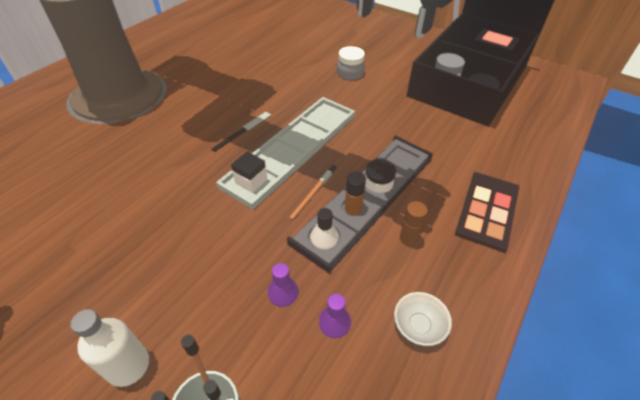

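The square stands upright in the rack's right-hand bay at px (250,172). The jar, vial and cone are untouched, so I'll continue with those.

```bash
python3 - <<'E'
from job import *
import cv2
for n in("jar","vial","cone"): pick(n); place(n)
env.movep([.45,-.2,.35],quat(RY)); env.movep([.3,-.38,.35],quat(RY)); info("end")
from util import *
np.set_printoptions(precision=4,suppress=True)
Ri=R.from_euler("z",RY).as_matrix()[:2,:2]
for k in("scene","top"):
    c=env.camera(k); cv2.imwrite(f"pics/b_{k}.png",c["image"]); P=cloud(c)
    for n,ht in dict(square=.056,jar=.044,vial=.086,cone=.072).items():
        b=bay(OBJ[n][3]); m=(np.hypot(P[...,0]-b[0],P[...,1]-b[1])<.036)&(abs(P[...,2]-ht)<.006)
        ct=np.concatenate(cv2.findContours(m.astype(np.uint8),0,1)[0]); q=cv2.minAreaRect(ct)
        p=plane(c,q[0],ht)[0]; print(k,n,m.sum(),"z",np.median(P[m][:,2]),"offset in bay",Ri.T@(p[:2]-b))
E
```

```text
at jar 16.1 [0.6457 0.0846 0.0211] open 0.0852 grip 0.0 F [ 0.3 -0.1  0.5]
gripped 16.5 [0.6458 0.0846 0.0211] open 0.0532 grip 63.4 F [ 0.3 -0.4  2.8]
lifted 18.1 [0.6441 0.0845 0.1988] open 0.0532 grip 63.0 F [-1.   0.2 -1.4]
down 21.2 [0.447  0.0365 0.018 ] open 0.0532 grip 63.8 F [-3.6 -0.6 10.1]
released 22.2 [0.4475 0.0365 0.0174] open 0.0847 grip 0.0 F [0.6 0.1 0.1]
at vial 26.5 [0.6386 0.003  0.0441] open 0.06 grip 0.0 F [ 0.9 -0.4  0.4]
gripped 26.8 [0.6385 0.0029 0.044 ] open 0.0309 grip 59.4 F [0.6 0.2 3.3]
lifted 28.3 [0.6368 0.003  0.1987] open 0.0307 grip 59.3 F [ 0.3 -0.8  0. ]
down 31.3 [0.45   0.1184 0.0409] open 0.0306 grip 60.3 F [-2.2 -1.   7.7]
released 32.2 [0.4504 0.1185 0.0404] open 0.0602 grip 0.0 F [-0.1 -0.2 -0.2]
at cone 36.4 [ 0.6315 -0.0775  0.0491] open 0.0504 grip 0.0 F [-0.7  0.2  0. ]
gripped 36.8 [ 0.6316 -0.0775  0.0492] open 0.0222 grip 59.1 F [-0.5 -0.5  3.2]
lifted 38.2 [ 0.6298 -0.0772  0.1987] open 0.0223 grip 58.9 F [-0.4 -0.7 -0.8]
down 41.5 [0.4528 0.2003 0.0461] open 0.0224 grip 59.8 F [-3.8 -1.2  8.3]
released 42.4 [0.4533 0.2004 0.0454] open 0.0498 grip 0.0 F [ 0.2 -0.5  1.5]
end 46.4 [ 0.3008 -0.3792  0.3498] open 0.05 grip 0.0 F [-0.7 -0.1  0.4]
scene square 498 z 0.056846780850544676 offset in bay [ 0.0016 -0.0001]
scene jar 487 z 0.04492396566939261 offset in bay [ 0.0023 -0.0021]
scene vial 163 z 0.08655186180350727 offset in bay [ 0.0018 -0.0021]
scene cone 89 z 0.0723909309773964 offset in bay [ 0.0013 -0.0021]
top square 525 z 0.05550545949804653 offset in bay [-0.0013  0.0026]
top jar 601 z 0.04366626395415041 offset in bay [-0.0021  0.001 ]
top vial 230 z 0.08537367685582292 offset in bay [-0.0015  0.0007]
top cone 129 z 0.07154924085436287 offset in bay [-0.0016 -0.0004]
```

View pics/b_scene.png

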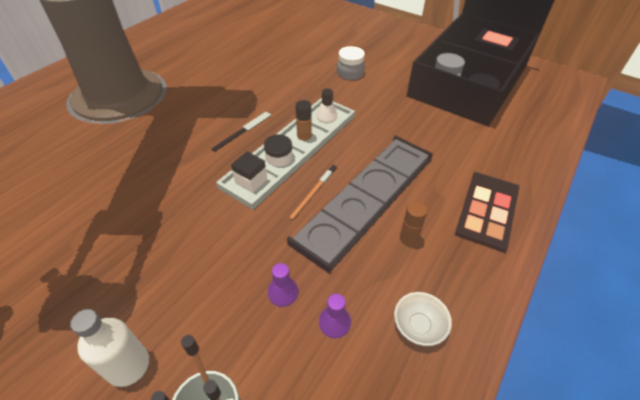

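View pics/b_top.png

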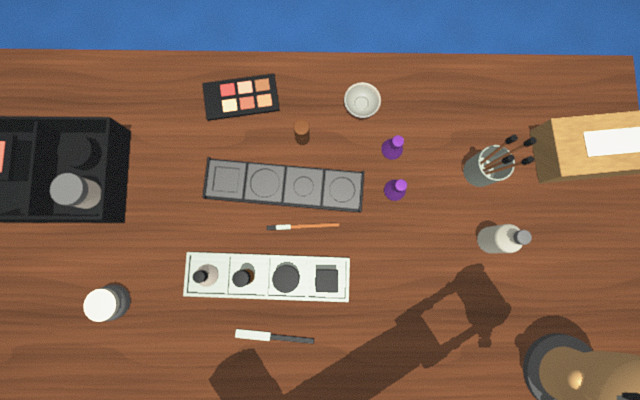

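All four containers stand upright in mirrored order in the rack, at top-view px (201,275), (243,277), (286,278) and (327,279). They are within about 3 mm of the bay centres, and the tray is empty.

```bash
python3 -c "
from workcell import env
print(env.sign_off())"
```

```text
the job is handed in; nothing more can be done
None
```

The job is handed in: all four containers stand upright and released in the rack in reverse order, each within about 3 mm of its bay's centre by both cameras, after about 46 s of robot time.

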